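# Put the packed tote away in the roller bay

### The arm

A 6-joint arm with a two-finger parallel gripper is mounted at the origin on the work surface. World frame = base frame: x ahead of the robot, y to its left, z up, the work surface at z = 0. Lengths are in m, angles in rad, forces in N, time in s.
With the tool pointing down it reaches from about 0.3 to 0.875 m from the base axis. Payload 6.4 kg.
Tool frame: the origin (TCP) lies midway between the tips of the shut fingers; the grasp point (between the pads) lies 19 mm behind it; z points along the fingers, y is the line along which they close (so a half turn about z gives the same grasp; the last joint's range is limited). The gripper opens to 85 mm and grips with 20 to 120 N. Pads are 22 mm wide; open, the fingers measure 114 mm over their backs; the gripper's body (76 mm by 85 mm) begins 54 mm behind the grasp point. The pads swing forward as they close: fully open they stand 13 mm farther back than shut.
Start: joints at [1.032, 0.181, 1.607, -0, 1.354, -0.206], TCP at [0.188, 0.543, 0.231] pointing down, gripper open.
Joint ranges: [-2.99, 2.99], [-0.89, 2.07], [0.3, 2.58], [-1.14, 4.28], [0, 2.63], [-3.12, 3.12]. Speed limits (rad/s): [2.57, 2.57, 3.01, 3.14, 3.14, 3.14].

### API

Orientations are given as a unit quaternion [w, x, y, z].
In Python, from bench import get_obs, camera, hand_in gives the robot as it stands.
- The arm moves only by the tool carry_out, never from a script. Its argument "plan" is a list that holds one entry, the list of rows, each a list of 7 numbers: the shift along the world's x, y, z in m, then the turn, a rotation vector about the world's x, y, z in rad, then the opening, from 0 (shut) to 1 (fully open). In form: [[[x, y, z, rx, ry, rz, hand], ...]]. A call has exactly 5 rows; each row is the pose to reach, as a shift and turn from the pose commanded when the call began; what a row does not reach only later rows make up. A row lasts 1/12 s, in which the tool goes at most 41.7 mm and 7.16 degrees, less where a joint would pass 70% of its speed; a pose out of reach is approached as far as the arm can. A call with a gripper value outside its range is refused whole. The fingers move at their own pace and stop on an object; the grip force is fixed at half the most. Time passes only in rows, so rows that repeat a pose let the fingers close, or fill a call up. It gives the time, the measured TCP pose, the force, the opening and the grip force at its end, in the units of the state.
- get_obs(): the state, without advancing time (a new reading comes with each control period).
- camera(name): name is "scene" or "top"; returns a dict with "pixels" (400x640x3 uint8, red, green, blue), "z_map" (400x640 float32, m along the optical axis (not along the pixel's ray), 0 where there is no reading), "camera_matrix" (3x3 intrinsics, pixels), "cam_to_world" (4x4, takes a point from camera to world coordinates). Camera axes: x right, y up, looking along -z (the intrinsics and any distortion apply to the point x, -y, -z); pixel columns grow to the right and rows downward; lengths in m; the calibration is good to about 2 mm. A picture is of the moment at which its call begins.
- hand_in(): hands the job in; it is judged then, once.
The state is a dict: "time_s": time; "q": joint angles; "dq": joint speeds; "joint_efforts": joint torques, N m; "eef_pos": TCP position; "eef_rot": TCP orientation; "wrist_force": force on the tool from outside, world axes, zero at the start; "torque": the same for the moment, N m; "opening": opening from 0.0 (shut) to 1.0 (fully open); "grasp_force": force on a finger pad.
Only numpy, scipy, OpenCV 4.12 (cv2) and the standard library are available. Lean on these libraries where they do the work, as an engineer would, in place of code of your own. Each camera call takes 0.05 s, during which the arm holds its last target. There are 200 camera calls.

### The job

Put the blue packed tote away in its bay: pull the red slide stop out until it is fully clear of the roller track, gently push the tote along the rollers, in under the plywood shelf, until it is fully home against the end stop, then push the red stop fully back in behind it. Keep the tote on the rollers, do not slam it into the end stop, and leave the other things on the bench where they are.

Things in the scene. Friction and masses are not known exactly. Their poses are not given: they have to be found in the camera images.
- rack: fixed roller track, 460 mm long: 11 free-turning steel rollers (24 mm thick, tops 45 mm above the bench) between aluminium rails (148 mm wide outside, 128 mm inside, tops 60 mm above the bench). Origin on the bench under the track's middle; x along the track, the push direction, towards the bay (track from x -230 to 230 mm); y to the slide stop's handle side, away from the robot; z up
- shelf_edge (a point): middle of the front lower edge (yellow edge) of the plywood shelf over the bay, at rack x 45, y -17, z 199 mm; axes as rack. The shelf is 14 mm thick, spans rack x 45 to 230, y -89 to 55, carries fixed stock up to 290 mm above the bench, and stands on an upright panel at y -89 to -77. It stops an upright gripper from pushing the tote home: lean the gripper back out of the bay
- bay_home (a point): point in the bay at roller-top height (rack x 135, y 0, z 45 mm) where the tote's origin lies when the tote is fully home against the end stop; axes as rack
- end_stop: yellow-faced rubber block that closes the far end of the track, 128 mm wide, 50 to 110 mm above the bench; its face is at rack x 210 mm; its origin is at rack x 216, y 0, z 50 mm; axes as rack
- tote: blue open-topped plastic tote packed with tins and a carton (fixed in it): 150 mm long along its x axis (the track), 120 mm wide along y, 100 mm tall; about 0.6 kg. Origin at the centre of its underside. Its x axis points along the push direction. It stands on the rollers at the open end of the track, its rear face (-x, 75 mm behind the origin) to be pushed
- slide_stop (a joint): red slide stop, a bar 12 mm thick and 16 mm tall, 62 to 78 mm above the bench, across the track at rack x 41 to 53 mm. Value in m: 0 = pushed fully in (tip at rack y 20 mm, blocking the tote), 0.065 = pulled fully out along rack +y (tip at y 85 mm, clear). Stays where it is left; moves with about 2 N. In behind a tote that is fully home it leaves a 7 mm gap
- stop_handle (a point): grip point of the slide stop's handle, an upright red round post with a black cap, 22 mm in diameter, from 78 to 123 mm above the bench; the point is on its axis 104 mm above the bench, at rack x 47 mm, y 115 mm + the joint value. Fingers closing along the rack's x axis, from above, keep the gripper's body clear of the shelf; axes as rack
- spray_can: bystander: spray can with a red label, 60 mm in diameter, 170 mm tall, origin under its centre
- jar: bystander: amber jar with black cap, 68 mm in diameter, 100 mm tall, origin under its centre
- mug: bystander: blue mug, 76 mm in diameter, 85 mm tall, handle at its +y, origin under its centre
- wrench: bystander: wrench, 190 mm long, lying along its x axis, origin under its middle
- screwdriver: bystander: screwdriver with orange handle, 200 mm long, lying along its x axis, origin under its middle
- tape_tin: bystander: green round tin, 90 mm in diameter, 50 mm tall, origin under its centre
Things that resemble listed ones, but are neither listed nor needed, are in the scene too. Leave any yellow look-alike of the tote alone.

How it is judged:
By the outcome, as a careful person would: the job done as asked, in the order asked, and still so for the second after the job is handed in, with the robot touching nothing.
It also fails if it takes over 67 s, if anything falls off the work surface, if the arm or the gripper's body presses on something with over 40 N, if the wrist force passes 120 N, or if a joint passes its speed limit or range.

## Working session

There is one attempt and no reset: what is moved stays moved. The work goes in short steps, Python scripts to look and compute and a tool call to move; the robot and the scene stay as the last step left them, time stands still between calls to the robot, and variables do not carry over. Pictures are saved under pics/ and viewed, at most 13 in all, crops included, and the job is handed in when it is done.

Besides the shell and the picture viewer there is one more tool, called after "Request:" by a JSON object that holds its "name" and its "arguments". carry_out: Moves the arm, as the interface text tells. Its arguments: {"type":"object","properties":{"plan":{"type":"array","items":{"type":"array","items":{"type":"array","items":{"type":"number"}}}}},"required":["plan"]}

```bash
ls; mkdir -p pics
cat > h.py <<'E'
import numpy as np, cv2
from bench import get_obs, camera, hand_in
def grab(n):
    c=camera(n); np.savez(f'{n}.npz',**c); return c
def load(n): return dict(np.load(f'{n}.npz'))
def world(c,uv,z=None):
    """pixel -> world by depth, or onto plane z"""
    K=c['camera_matrix'];T=c['cam_to_world'];uv=np.atleast_2d(uv).astype(float)
    d=np.c_[(uv[:,0]-K[0,2])/K[0,0],-(uv[:,1]-K[1,2])/K[1,1],-np.ones(len(uv))]
    if z is None: s=c['z_map'][uv[:,1].round().astype(int),uv[:,0].round().astype(int)]
    else: s=(z-T[2,3])/(d@T[:3,:3].T)[:,2]
    return (d*s[:,None])@T[:3,:3].T+T[:3,3]
def save(c,name,box=None,f=1):
    p=c['pixels'][...,::-1]
    if box: p=p[box[1]:box[3],box[0]:box[2]]
    cv2.imwrite('pics/'+name,cv2.resize(p,None,fx=f,fy=f,interpolation=cv2.INTER_CUBIC))
E
python3 - <<'E'
from h import *
for n in('top','scene'):
    c=grab(n);save(c,n+'0.png');print(c['camera_matrix'],c['cam_to_world'])
print(get_obs())
E
```

```text
pics
[[498.2614792    0.         323.5515309 ]
 [  0.         498.2614792  196.22407926]
 [  0.           0.           1.        ]] [[ 4.44922986e-02  9.78033500e-01 -2.03644071e-01  1.88674624e-01]
 [-9.99007748e-01  4.39637752e-02 -7.12078686e-03  2.23118864e-04]
 [ 1.98859406e-03  2.03758825e-01  9.79019094e-01  1.48392639e+00]
 [ 0.00000000e+00  0.00000000e+00  0.00000000e+00  1.00000000e+00]]
[[457.12223563   0.         312.6722406 ]
 [  0.         457.12223563 198.58975036]
 [  0.           0.           1.        ]] [[ 0.01572273 -0.72603185  0.68748131  1.37141627]
 [ 0.99987388  0.01295616 -0.00918449  0.01696255]
 [-0.00223889  0.68753901  0.72614399  1.05421534]
 [ 0.          0.          0.          1.        ]]
{'time_s': 0.1, 'q': array([ 1.03169992e+00,  1.81501690e-01,  1.60789442e+00,  4.54623700e-06,
        1.35383003e+00, -2.06318590e-01]), 'dq': array([-4.83977581e-04,  2.97218751e-04, -3.10153566e-03,  5.74917589e-05,
       -5.17834364e-04,  5.28912766e-04]), 'joint_efforts': array([ 9.66983062e-04, -4.45881057e+01, -3.52237558e+01, -1.60639161e-04,
        4.09796834e-03,  1.53922349e-05]), 'eef_pos': array([0.18756433, 0.54301782, 0.23046118]), 'eef_rot': array([-2.99473633e-04,  1.65622644e-01,  9.86188863e-01, -7.59858947e-04]), 'wrist_force': array([ 0.82566318, -0.63007501, -0.668114  ]), 'torque': array([0.01827871, 0.03457201, 0.02254199]), 'grasp_force': 0.0, 'opening': 1.000601403018466}
```

View pics/top0.png

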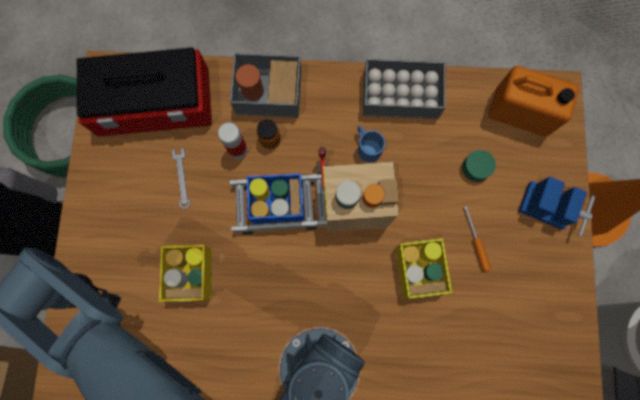

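View pics/scene0.png

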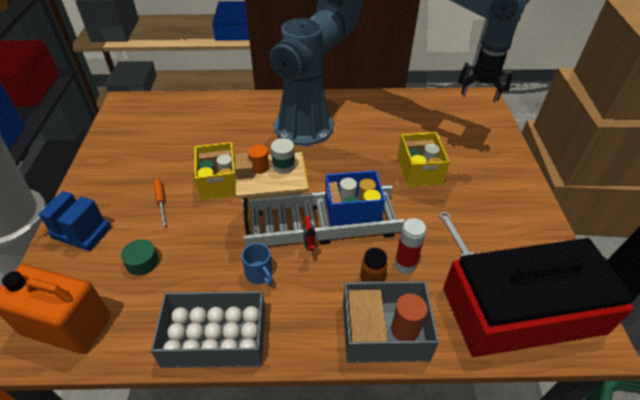

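Top view: the blue packed tote is at (275,198) on the track, the red handle with black cap at (322,153), and the shelf at (360,193), so the push direction is about world −y. Tote look-alikes: yellow totes at (185,272) and (425,268), grey bin at (266,85). Other red things: can (232,140), toolbox (145,90). By the description I choose the blue tote at (275,198) and the red post at (322,153), and check both in a close crop.

Run:
```python
from h import *
t=load('top');s=load('scene')
a=cv2.resize(t['pixels'][130:245,215:415],None,fx=4,fy=4,interpolation=3)[...,::-1]
cv2.imwrite('pics/top_c.png',a)
b=cv2.resize(s['pixels'][130:270,225:425],None,fx=4,fy=4,interpolation=3)[...,::-1]
cv2.imwrite('pics/scene_c.png',b)
# masks
h=cv2.cvtColor(t['pixels'],cv2.COLOR_RGB2HSV)
blue=((h[...,0]>105)&(h[...,0]<130)&(h[...,1]>130)).astype(np.uint8); blue[:165]=0;blue[235:]=0;blue[:,:230]=0;blue[:,320:]=0
v,u=np.nonzero(blue);p=world(t,np.c_[u,v]);top=p[:,2]>.125
print('rim',top.sum(),np.median(p[top,2]),cv2.minAreaRect(world(t,np.c_[u,v][top],.145)[:,:2].astype(np.float32)))
red=((h[...,0]<8)|(h[...,0]>172))&(h[...,1]>140);
v,u=np.nonzero(red[140:175,312:335]);print(np.c_[u+312,v+140,world(t,np.c_[u+312,v+140]).round(3)])
# aluminium: high-res point cloud of rails at z~0.06
v,u=np.mgrid[165:240,225:330];uv=np.c_[u.ravel(),v.ravel()];p=world(t,uv);m=(abs(p[:,2]-.06)<.006)&(h[uv[:,1],uv[:,0],1]<70)
q=world(t,uv[m],.06)[:,:2]
print('rails',m.sum(),cv2.minAreaRect(q.astype(np.float32)))
```

```text
rim 407 0.14342369573803548 ((0.45589277148246765, 0.14418941736221313), (0.12835894525051117, 0.1494368612766266), 5.531620025634766)
[[ 3.19e+02  1.53e+02  5.97e-01  2.90e-02  1.20e-01]
 [ 3.20e+02  1.53e+02  5.97e-01  2.60e-02  1.20e-01]
 [ 3.22e+02  1.53e+02  5.96e-01  2.00e-02  1.26e-01]
 [ 3.20e+02  1.54e+02  5.92e-01  2.60e-02  1.28e-01]
 [ 3.21e+02  1.54e+02  5.95e-01  2.30e-02  1.19e-01]
 [ 3.22e+02  1.54e+02  5.94e-01  2.00e-02  1.24e-01]
 [ 3.23e+02  1.54e+02  5.93e-01  1.70e-02  1.27e-01]
 [ 3.24e+02  1.54e+02  5.95e-01  1.40e-02  1.20e-01]
 [ 3.20e+02  1.55e+02  5.95e-01  2.60e-02  1.08e-01]
 [ 3.21e+02  1.55e+02  5.95e-01  2.30e-02  1.09e-01]
 [ 3.22e+02  1.55e+02  5.92e-01  2.00e-02  1.19e-01]
 [ 3.23e+02  1.55e+02  5.95e-01  1.70e-02  1.10e-01]
 [ 3.24e+02  1.55e+02  5.97e-01  1.40e-02  1.03e-01]
 [ 3.20e+02  1.56e+02  5.94e-01  2.60e-02  1.01e-01]
 [ 3.21e+02  1.56e+02  5.94e-01  2.30e-02  1.01e-01]
 [ 3.22e+02  1.56e+02  5.93e-01  2.00e-02  1.05e-01]
 [ 3.23e+02  1.56e+02  5.95e-01  1.70e-02  1.00e-01]
 [ 3.21e+02  1.57e+02  5.94e-01  2.30e-02  9.30e-02]
 [ 3.22e+02
[... 1845 characters left out ...]
[ 3.23e+02  1.65e+02  5.73e-01  1.60e-02  8.10e-02]
 [ 3.24e+02  1.65e+02  5.73e-01  1.30e-02  8.20e-02]
 [ 3.21e+02  1.66e+02  5.71e-01  2.20e-02  7.80e-02]
 [ 3.21e+02  1.67e+02  5.67e-01  2.20e-02  8.00e-02]
 [ 3.21e+02  1.68e+02  5.65e-01  2.20e-02  7.60e-02]
 [ 3.21e+02  1.69e+02  5.61e-01  2.10e-02  8.00e-02]
 [ 3.21e+02  1.70e+02  5.59e-01  2.10e-02  7.50e-02]
 [ 3.21e+02  1.71e+02  5.55e-01  2.10e-02  8.00e-02]
 [ 3.21e+02  1.72e+02  5.54e-01  2.10e-02  7.50e-02]
 [ 3.21e+02  1.73e+02  5.50e-01  2.10e-02  7.70e-02]
 [ 3.22e+02  1.74e+02  5.47e-01  1.80e-02  7.80e-02]]
rails 501 ((0.46329471468925476, 0.14433331787586212), (0.15265177190303802, 0.27426081895828247), 6.691988468170166)
```

View pics/top_c.png

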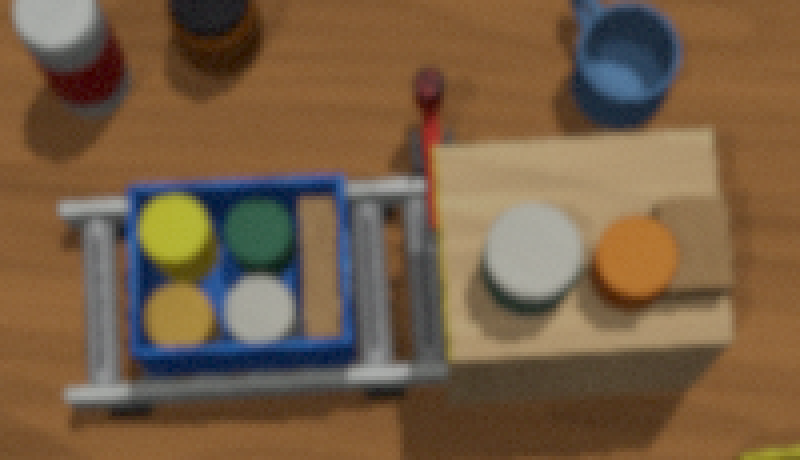

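View pics/scene_c.png

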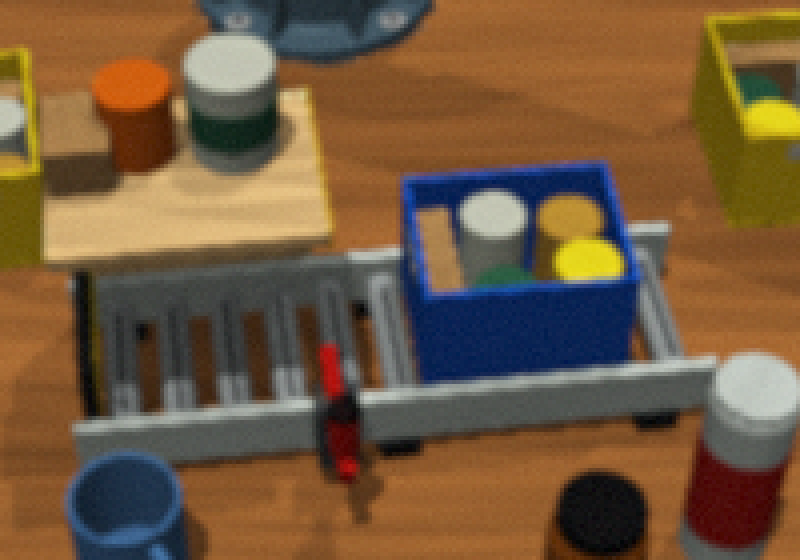

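The crops confirm it. Tote rim corners (top crop): (130,188), (343,178), (355,358), (137,365). Rail ends at (60,203) and (66,403). Shelf front edge (434,146)–(449,360). Handle at (429,75). Scene crop: rail edge runs (78,428)–(715,360).

Run:
```python
from h import *
np.set_printoptions(precision=4,suppress=True)
t=load('top');s=load('scene')
T=lambda x,z:world(t,np.array(x)/4+[215,130],z)[:,:2]
S=lambda x,z:world(s,np.array(x)/4+[225,130],z)[:,:2]
A=T([(60,203),(66,403)],.06);print('open end',A)
B=T([(434,146),(449,360)],.213);print('shelf',B,np.linalg.norm(B[0]-B[1]))
C=S([(78,428),(715,360)],.06);print('rail',C,np.linalg.norm(C[0]-C[1]))
D=S([(325,90),(330,235)],.213)
print('shelf scene',D,S([(410,178),(606,164),(638,282),(430,294)],.145))
print('tote top',T([(130,188),(343,178),(355,358),(137,365)],.145))
d=C[0]-C[1];print('yaw x axis',np.degrees(np.arctan2(d[1],d[0])))
# cap: dark/top points of handle from both views
print('cap', T([(429,75)],.123), S([(343,400)],.123))
for n,c,box in(('top',t,(312,140,336,175)),('scene',s,(295,215,325,255))):
    v,u=np.mgrid[box[1]:box[3],box[0]:box[2]];uv=np.c_[u.ravel(),v.ravel()];p=world(c,uv);m=(p[:,2]>.095)&(p[:,2]<.14)
    print(n,m.sum(),p[m].mean(0),p[m].min(0),p[m].max(0))
# bystander heights near: can, jar, mug
for n,uv in(('can',(229,134)),('jar',(268,132)),('mug',(371,145))): print(n,world(t,uv))
```

```text
open end [[0.5189 0.2871]
 [0.3716 0.2706]]
shelf [[ 0.533   0.0132]
 [ 0.3909 -0.0029]] 0.1430718204447129
rail [[ 0.5736 -0.162 ]
 [ 0.5193  0.2892]] 0.45444203095243674
shelf scene [[0.3969 0.0124]
 [0.5397 0.0148]] [[0.4158 0.0727]
 [0.4036 0.2155]
 [0.5213 0.2242]
 [0.5299 0.0819]]
tote top [[0.512  0.2225]
 [0.5257 0.0758]
 [0.4002 0.0609]
 [0.3888 0.2084]]
yaw x axis -83.14181000616219
cap [[0.6095 0.02  ]] [[0.6036 0.0219]]
top 68 [0.6017 0.0211 0.1192] [0.5921 0.0115 0.0983] [0.6166 0.0318 0.1294]
scene 97 [0.612  0.0209 0.1159] [0.5963 0.0117 0.095 ] [0.6211 0.0304 0.1269]
can [[0.6251 0.2783 0.1719]]
jar [[0.6604 0.1806 0.0995]]
mug [[ 0.6669 -0.1292 -0.0013]]
```

Request:
{"name": "carry_out", "arguments": {"plan": [[[0.02, -0.025, 0.016, 0, 0, 0.022, 1], [0.041, -0.051, 0.032, 0, 0, 0.045, 1], [0.062, -0.078, 0.048, 0, 0, 0.068, 1], [0.083, -0.104, 0.064, 0, 0, 0.09, 1], [0.105, -0.13, 0.08, 0, 0, 0.112, 1]]]}}

```text
time_s: 0.52
eef_pos: [0.293, 0.412, 0.3116]
eef_rot: [-0.0, 0.109, 0.994, -0.0]
wrist_force: [-0.4, 0.4, -0.7]
opening: 0.997
grasp_force: 0.0
```

Request:
{"name": "carry_out", "arguments": {"plan": [[[0.021, -0.026, 0, 0, 0, 0.022, 1], [0.042, -0.052, 0, 0, 0, 0.045, 1], [0.063, -0.078, 0, 0, 0, 0.068, 1], [0.084, -0.104, 0, 0, 0, 0.09, 1], [0.105, -0.13, 0, 0, 0, 0.112, 1]]]}}

```text
time_s: 0.93
eef_pos: [0.3984, 0.282, 0.3111]
eef_rot: [-0.0, 0.054, 0.999, -0.0]
wrist_force: [0.7, 0.6, -0.4]
opening: 1.001
grasp_force: 0.0
```

Request:
{"name": "carry_out", "arguments": {"plan": [[[0.021, -0.026, 0, 0, 0, 0.022, 1], [0.042, -0.052, 0, 0, 0, 0.045, 1], [0.063, -0.078, 0, 0, 0, 0.068, 1], [0.084, -0.104, 0, 0, 0, 0.09, 1], [0.105, -0.13, 0, 0, 0, 0.112, 1]]]}}

```text
time_s: 1.35
eef_pos: [0.5034, 0.1519, 0.3109]
eef_rot: [-0.0, -0.002, 1.0, 0.0]
wrist_force: [1.1, -0.6, -0.0]
opening: 0.999
grasp_force: 0.0
```

Request:
{"name": "carry_out", "arguments": {"plan": [[[0.021, -0.026, 0, 0, 0, 0.022, 1], [0.042, -0.052, 0, 0, 0, 0.045, 1], [0.063, -0.078, 0, 0, 0, 0.068, 1], [0.084, -0.104, 0, 0, 0, 0.09, 1], [0.105, -0.13, 0, 0, 0, 0.112, 1]]]}}

```text
time_s: 1.77
eef_pos: [0.6084, 0.022, 0.3107]
eef_rot: [-0.0, -0.058, 0.998, 0.0]
wrist_force: [-0.1, 0.7, -0.4]
opening: 1.001
grasp_force: 0.0
```

Request:
{"name": "carry_out", "arguments": {"plan": [[[0, 0, -0.03, 0, 0, 0, 1], [0, 0, -0.06, 0, 0, 0, 1], [0, 0, -0.09, 0, 0, 0, 1], [0, 0, -0.12, 0, 0, 0, 1], [0, 0, -0.15, 0, 0, 0, 1]]]}}

```text
time_s: 2.18
eef_pos: [0.6073, 0.0234, 0.1594]
eef_rot: [-0.0, -0.057, 0.998, 0.0]
wrist_force: [-0.1, -0.1, -0.1]
opening: 0.997
grasp_force: 0.0
```

Request:
{"name": "carry_out", "arguments": {"plan": [[[0, 0, -0.015, 0, 0, 0, 1], [0, 0, -0.03, 0, 0, 0, 1], [0, 0, -0.045, 0, 0, 0, 1], [0, 0, -0.06, 0, 0, 0, 1], [0, 0, -0.073, 0, 0, 0, 1]]]}}

```text
time_s: 2.6
eef_pos: [0.6071, 0.0236, 0.0866]
eef_rot: [-0.001, -0.058, 0.998, 0.0]
wrist_force: [-0.7, 0.1, -0.4]
opening: 1.001
grasp_force: 0.0
```

Run:
```python
from h import *
c=grab('scene');save(c,'s1.png',(225,110,425,260),4)
```

```text
(no output)
```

View pics/s1.png

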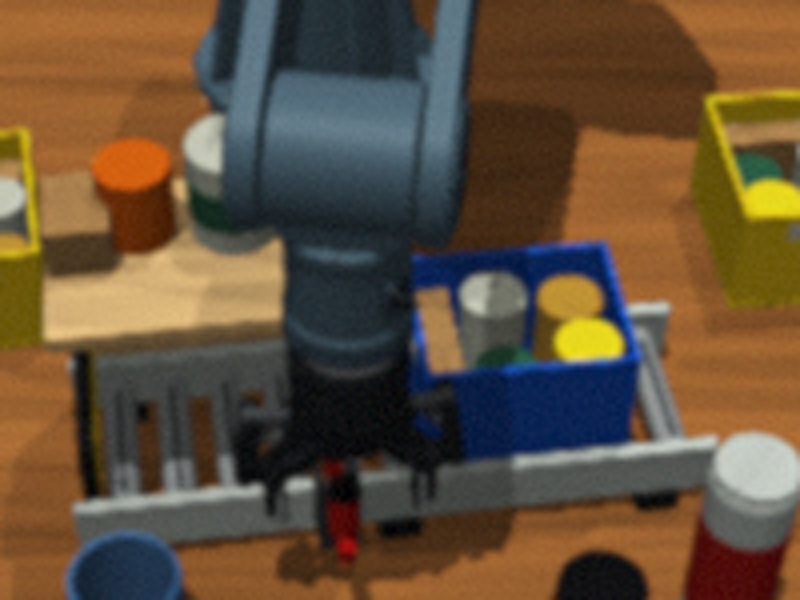

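The open fingers (275,510) and (425,500) straddle the post at (343,505). I'll close them.

Request:
{"name": "carry_out", "arguments": {"plan": [[[0, 0, 0, 0, 0, 0, 0.5], [0, 0, 0, 0, 0, 0, 0.2], [0, 0, 0, 0, 0, 0, 0], [0, 0, 0, 0, 0, 0, 0], [0, 0, 0, 0, 0, 0, 0]]]}}

```text
time_s: 3.07
eef_pos: [0.6087, 0.0226, 0.0895]
eef_rot: [0.001, -0.058, 0.998, -0.001]
wrist_force: [0.1, -29.9, 9.9]
opening: 0.303
grasp_force: 16.4
```

Request:
{"name": "carry_out", "arguments": {"plan": [[[0, 0, 0, 0, 0, 0, 0], [0, 0, 0, 0, 0, 0, 0], [0, 0, 0, 0, 0, 0, 0], [0, 0, 0, 0, 0, 0, 0], [0, 0, 0, 0, 0, 0, 0]]]}}

```text
time_s: 3.48
eef_pos: [0.6095, 0.0203, 0.09]
eef_rot: [0.002, -0.057, 0.998, -0.002]
wrist_force: [1.5, -11.4, 2.1]
opening: 0.241
grasp_force: 58.7
```

Request:
{"name": "carry_out", "arguments": {"plan": [[[0.008, 0, 0, 0, 0, 0, 0], [0.018, 0.001, 0, 0, 0, 0, 0], [0.028, 0.002, 0, 0, 0, 0, 0], [0.038, 0.003, 0, 0, 0, 0, 0], [0.048, 0.004, 0, 0, 0, 0, 0]]]}}

```text
time_s: 3.9
eef_pos: [0.6573, 0.0259, 0.09]
eef_rot: [0.001, -0.057, 0.998, -0.001]
wrist_force: [-0.7, -4.6, 4.3]
opening: 0.241
grasp_force: 59.0
```

Request:
{"name": "carry_out", "arguments": {"plan": [[[0.003, 0, 0, 0, 0, 0, 0], [0.006, 0.001, 0, 0, 0, 0, 0], [0.009, 0.001, 0, 0, 0, 0, 0], [0.012, 0.001, 0, 0, 0, 0, 0], [0.012, 0.001, 0, 0, 0, 0, 0]]]}}

```text
time_s: 4.32
eef_pos: [0.6621, 0.0264, 0.0898]
eef_rot: [-0.007, -0.058, 0.998, -0.001]
wrist_force: [-31.0, -8.7, 25.6]
opening: 0.24
grasp_force: 61.8
```

The 31 N reading at x 0.662 means the stop has reached the end of its travel. Next I relax the pull, release and lift.

Request:
{"name": "carry_out", "arguments": {"plan": [[[-0.004, 0, 0, 0, 0, 0, 0], [-0.006, 0, 0, 0, 0, 0, 0.3], [-0.006, 0, 0, 0, 0, 0, 1], [-0.006, 0, 0, 0, 0, 0, 1], [-0.006, 0, 0, 0, 0, 0, 1]]]}}

```text
time_s: 4.73
eef_pos: [0.6618, 0.0289, 0.0882]
eef_rot: [0.0, -0.058, 0.998, 0.0]
wrist_force: [0.1, 0.6, -0.0]
opening: 0.714
grasp_force: 0.0
```

Request:
{"name": "carry_out", "arguments": {"plan": [[[0, 0, 0, 0, 0, 0, 1], [0, 0, 0.02, 0, 0, 0, 1], [0, 0, 0.06, 0, 0, 0, 1], [0, 0, 0.1, 0, 0, 0, 1], [0, 0, 0.14, 0, 0, 0, 1]]]}}

```text
time_s: 5.15
eef_pos: [0.6614, 0.0288, 0.2291]
eef_rot: [-0.001, -0.058, 0.998, 0.0]
wrist_force: [0.5, -0.2, 1.1]
opening: 0.995
grasp_force: 0.0
```

Run:
```python
from h import *
c=grab('scene');save(c,'s2.png',(225,110,425,260),4)
v,u=np.mgrid[195:265,285:330];uv=np.c_[u.ravel(),v.ravel()];p=world(c,uv)
h=cv2.cvtColor(c['pixels'],cv2.COLOR_RGB2HSV)[uv[:,1],uv[:,0]]
m=((h[:,0]<8)|(h[:,0]>172))&(h[:,1]>140)&(abs(p[:,2]-.078)<.02)
print(m.sum(),p[m].min(0),p[m].max(0)); print(get_obs()['q'],get_obs()['eef_pos'])
```

```text
122 [0.56484944 0.01143912 0.05914078] [0.68109524 0.03714779 0.09797367]
[-1.35171650e-01  3.65214400e-01  1.36009431e+00  1.72088906e-04
  1.40290693e+00 -1.82176990e+00] [0.66587938 0.0283788  0.24016593]
```

View pics/s2.png

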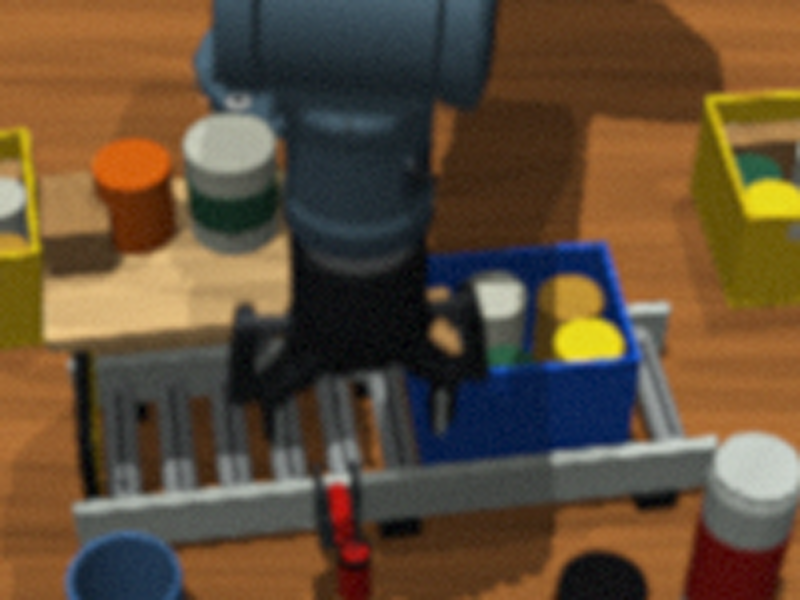

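Pull-out view: the bar tip at (335,480) is outside the rail (world x 0.565, and about 0.562 is expected for fully out). Next I go behind the tote, turn 90°, and lean back.

Request:
{"name": "carry_out", "arguments": {"plan": [[[0, 0.01, 0.025, 0, 0, -0.104, 1], [-0.007, 0.022, 0.05, 0, 0, -0.209, 1], [-0.015, 0.035, 0.075, 0, 0, -0.314, 0.7], [-0.022, 0.047, 0.1, 0, 0, -0.419, 0.7], [-0.03, 0.06, 0.12, 0, 0, -0.524, 0.7]]]}}

```text
time_s: 5.62
eef_pos: [0.632, 0.0891, 0.3502]
eef_rot: [0.001, 0.205, 0.979, 0.0]
wrist_force: [0.1, 0.3, 0.0]
opening: 0.697
grasp_force: 0.0
```

Request:
{"name": "carry_out", "arguments": {"plan": [[[-0.018, 0.02, 0, 0, 0, -0.104, 0.7], [-0.036, 0.04, 0, 0, 0, -0.209, 0.7], [-0.054, 0.06, 0, 0, 0, -0.314, 0.7], [-0.072, 0.08, 0, 0, 0, -0.419, 0.7], [-0.09, 0.1, 0, 0, 0, -0.524, 0.7]]]}}

```text
time_s: 6.03
eef_pos: [0.5409, 0.1895, 0.348]
eef_rot: [-0.0, 0.452, 0.892, 0.0]
wrist_force: [2.1, 0.1, -0.9]
opening: 0.696
grasp_force: 0.0
```

Request:
{"name": "carry_out", "arguments": {"plan": [[[-0.018, 0.016, 0, 0, 0, -0.104, 0.7], [-0.036, 0.032, 0, 0, 0, -0.209, 0.7], [-0.054, 0.048, 0, 0, 0, -0.314, 0.7], [-0.072, 0.064, 0, 0, 0, -0.419, 0.7], [-0.09, 0.08, 0, 0, 0, -0.524, 0.7]]]}}

```text
time_s: 6.45
eef_pos: [0.4509, 0.2694, 0.3481]
eef_rot: [-0.0, 0.667, 0.745, 0.0]
wrist_force: [-0.6, 0.5, -0.8]
opening: 0.701
grasp_force: 0.0
```

Request:
{"name": "carry_out", "arguments": {"plan": [[[0, 0, 0, -0.078, -0.009, 0, 0.7], [0, 0, 0, -0.156, -0.018, 0, 0.7], [0, 0, 0, -0.234, -0.027, 0, 0.7], [0, 0, 0, -0.312, -0.036, 0, 0.7], [0, 0, 0, -0.39, -0.045, 0, 0.7]]]}}

```text
time_s: 6.87
eef_pos: [0.452, 0.269, 0.3487]
eef_rot: [0.147, 0.653, 0.732, -0.13]
wrist_force: [0.1, 0.0, 0.5]
opening: 0.701
grasp_force: 0.0
```

Run:
```python
from h import *
o=get_obs();print(o['q'].round(3),o['eef_pos'],o['eef_rot'])
```

```text
[ 0.527  0.146  1.461 -0.364  1.691  0.398] [0.45196139 0.26903896 0.34865908] [ 0.14734607  0.65251243  0.73183278 -0.13014394]
```

Request:
{"name": "carry_out", "arguments": {"plan": [[[0, 0, -0.01, -0.078, -0.009, 0, 0.7], [0, 0, -0.03, -0.156, -0.018, 0, 0.7], [0, 0, -0.05, -0.234, -0.027, 0, 0.7], [0, 0, -0.07, -0.312, -0.036, 0, 0.7], [0, 0, -0.09, -0.39, -0.045, 0, 0.7]]]}}

```text
time_s: 7.28
eef_pos: [0.4519, 0.2692, 0.2575]
eef_rot: [0.287, 0.614, 0.689, -0.255]
wrist_force: [0.9, -0.5, -0.1]
opening: 0.703
grasp_force: 0.0
```

Request:
{"name": "carry_out", "arguments": {"plan": [[[0, 0, -0.025, 0, 0, 0, 0.7], [0, 0, -0.05, 0, 0, 0, 0.7], [0, 0, -0.075, 0, 0, 0, 0.7], [0, 0, -0.1, 0, 0, 0, 0.7], [0, 0, -0.12, 0, 0, 0, 0.7]]]}}

```text
time_s: 7.7
eef_pos: [0.4511, 0.2685, 0.1358]
eef_rot: [0.285, 0.615, 0.69, -0.255]
wrist_force: [0.2, 0.1, -0.1]
opening: 0.704
grasp_force: 0.0
```

Run:
```python
from h import *
o=get_obs();print(o['q'].round(3),o['eef_pos'],o['eef_rot'])
c=grab('scene');save(c,'s3.png',(225,60,465,240),3.3)
```

```text
[ 0.676  0.557  1.52  -0.641  1.558  0.736] [0.45113324 0.26846522 0.13575809] [ 0.28528046  0.61453322  0.68986311 -0.25505463]
```

View pics/s3.png

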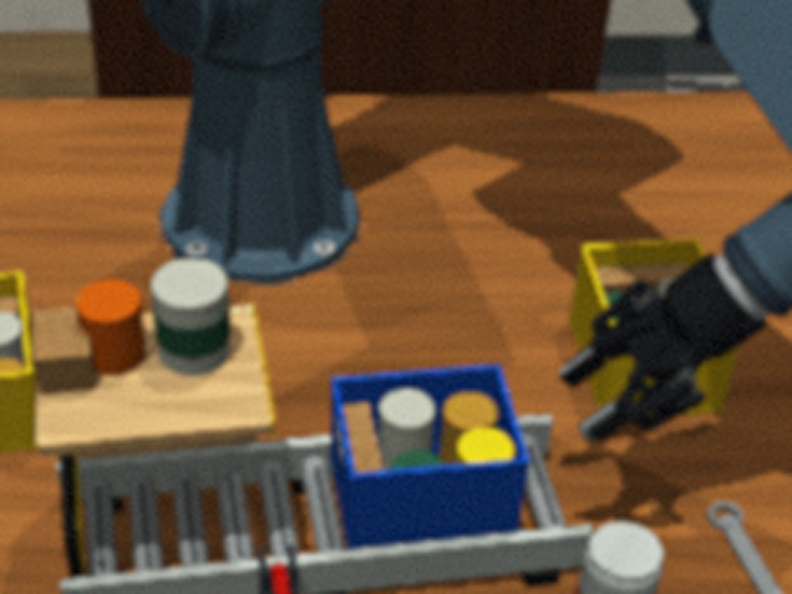

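The gripper, at about (600,400), is leaned back and centred behind the tote. I lower it, close in, and push gently.

Request:
{"name": "carry_out", "arguments": {"plan": [[[0, 0, -0.015, 0, 0, 0, 0.7], [0, 0, -0.03, 0, 0, 0, 0.7], [0, -0.005, -0.042, 0, 0, 0, 0.7], [0.001, -0.018, -0.042, 0, 0, 0, 0.7], [0.002, -0.028, -0.042, 0, 0, 0, 0.7]]]}}

```text
time_s: 8.17
eef_pos: [0.4535, 0.2396, 0.0953]
eef_rot: [0.286, 0.615, 0.69, -0.255]
wrist_force: [-0.9, 0.2, 0.6]
opening: 0.701
grasp_force: 0.0
```

Request:
{"name": "carry_out", "arguments": {"plan": [[[0, -0.004, 0, 0, 0, 0, 0.7], [0.001, -0.008, 0, 0, 0, 0, 0.7], [0.001, -0.012, 0, 0, 0, 0, 0.7], [0.002, -0.016, 0, 0, 0, 0, 0.7], [0.002, -0.02, 0, 0, 0, 0, 0.7]]]}}

```text
time_s: 8.58
eef_pos: [0.4563, 0.2205, 0.0967]
eef_rot: [0.286, 0.615, 0.689, -0.254]
wrist_force: [-0.8, 0.2, 0.5]
opening: 0.699
grasp_force: 0.0
```

Request:
{"name": "carry_out", "arguments": {"plan": [[[0.001, -0.005, 0, 0, 0, 0, 0.7], [0.001, -0.01, 0, 0, 0, 0, 0.7], [0.002, -0.015, 0, 0, 0, 0, 0.7], [0.002, -0.02, 0, 0, 0, 0, 0.7], [0.003, -0.025, 0, 0, 0, 0, 0.7]]]}}

```text
time_s: 9.0
eef_pos: [0.4587, 0.195, 0.0962]
eef_rot: [0.286, 0.615, 0.689, -0.255]
wrist_force: [-0.9, 0.7, -1.3]
opening: 0.697
grasp_force: 0.3
```

Request:
{"name": "carry_out", "arguments": {"plan": [[[0.001, -0.005, 0, 0, 0, 0, 0.7], [0.001, -0.01, 0, 0, 0, 0, 0.7], [0.002, -0.015, 0, 0, 0, 0, 0.7], [0.002, -0.02, 0, 0, 0, 0, 0.7], [0.003, -0.025, 0, 0, 0, 0, 0.7]]]}}

```text
time_s: 9.42
eef_pos: [0.4618, 0.1699, 0.0963]
eef_rot: [0.286, 0.615, 0.689, -0.254]
wrist_force: [-0.2, 0.7, -0.5]
opening: 0.695
grasp_force: 0.3
```

Run:
```python
from h import *
o=get_obs();print(o['q'].round(3),o['eef_pos'],o['wrist_force'])
c=grab('scene');save(c,'s4.png',(225,90,425,240),4)
```

```text
[ 0.533  0.507  1.7   -0.718  1.38   0.726] [0.46177869 0.16994687 0.09628404] [-0.15761911  0.69915263 -0.51606895]
```

View pics/s4.png

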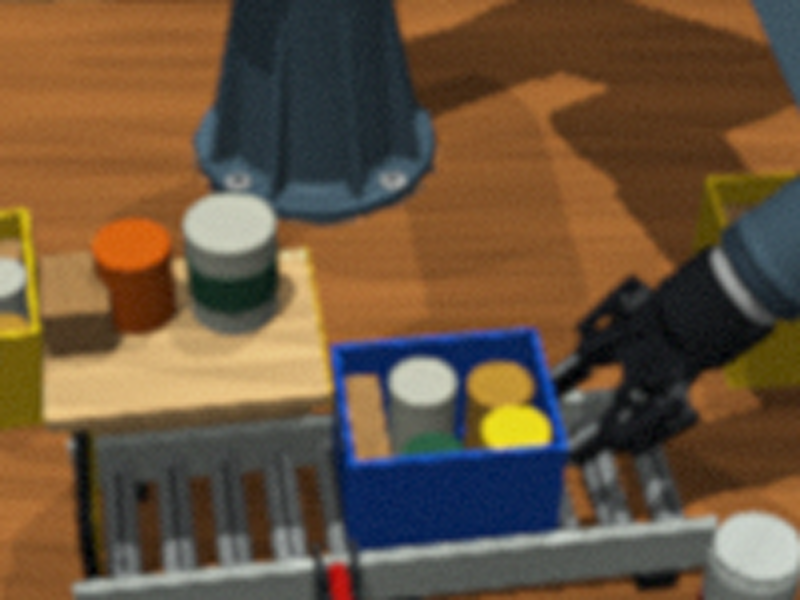

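The tote is rolling square on the track (front face at (335,450), fingers at its rear (565,430)). I keep going.

Request:
{"name": "carry_out", "arguments": {"plan": [[[0.001, -0.005, 0, 0, 0, 0, 0.7], [0.001, -0.01, 0, 0, 0, 0, 0.7], [0.002, -0.015, 0, 0, 0, 0, 0.7], [0.002, -0.02, 0, 0, 0, 0, 0.7], [0.003, -0.025, 0, 0, 0, 0, 0.7]]]}}

```text
time_s: 9.88
eef_pos: [0.4648, 0.145, 0.0963]
eef_rot: [0.286, 0.615, 0.689, -0.254]
wrist_force: [-0.6, 0.8, 0.1]
opening: 0.7
grasp_force: 0.3
```

Request:
{"name": "carry_out", "arguments": {"plan": [[[0.001, -0.005, 0, 0, 0, 0, 0.7], [0.001, -0.01, 0, 0, 0, 0, 0.7], [0.002, -0.015, 0, 0, 0, 0, 0.7], [0.002, -0.02, 0, 0, 0, 0, 0.7], [0.003, -0.025, 0, 0, 0, 0, 0.7]]]}}

```text
time_s: 10.3
eef_pos: [0.4678, 0.12, 0.0963]
eef_rot: [0.286, 0.615, 0.689, -0.254]
wrist_force: [-1.4, 0.3, 0.3]
opening: 0.701
grasp_force: 0.3
```

Request:
{"name": "carry_out", "arguments": {"plan": [[[0.001, -0.005, 0, 0, 0, 0, 0.7], [0.001, -0.01, 0, 0, 0, 0, 0.7], [0.002, -0.015, 0, 0, 0, 0, 0.7], [0.002, -0.02, 0, 0, 0, 0, 0.7], [0.003, -0.025, 0, 0, 0, 0, 0.7]]]}}

```text
time_s: 10.72
eef_pos: [0.4708, 0.095, 0.0963]
eef_rot: [0.286, 0.615, 0.689, -0.254]
wrist_force: [-1.0, 1.2, 0.9]
opening: 0.696
grasp_force: 0.3
```

Request:
{"name": "carry_out", "arguments": {"plan": [[[0, -0.004, 0, 0, 0, 0, 0.7], [0.001, -0.008, 0, 0, 0, 0, 0.7], [0.001, -0.012, 0, 0, 0, 0, 0.7], [0.002, -0.016, 0, 0, 0, 0, 0.7], [0.002, -0.02, 0, 0, 0, 0, 0.7]]]}}

```text
time_s: 11.13
eef_pos: [0.473, 0.0751, 0.0963]
eef_rot: [0.286, 0.615, 0.689, -0.254]
wrist_force: [0.7, 0.9, 1.3]
opening: 0.704
grasp_force: 0.3
```

Run:
```python
from h import *
o=get_obs();print(o['q'].round(3),o['eef_pos'],o['wrist_force'])
c=grab('scene');save(c,'s5.png',(225,90,425,240),4)
```

```text
[ 0.369  0.423  1.831 -0.803  1.257  0.662] [0.47303019 0.07511769 0.09630014] [0.6846167  0.87927314 1.28454697]
```

View pics/s5.png

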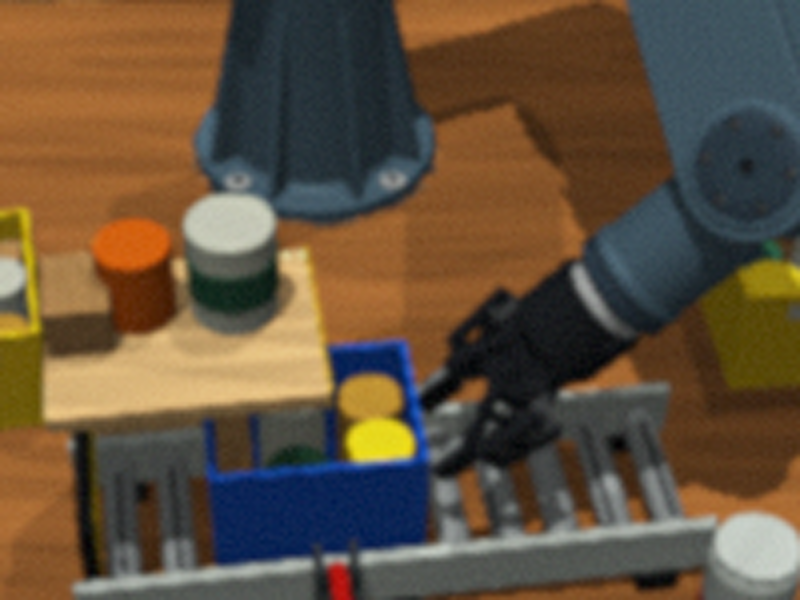

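Request:
{"name": "carry_out", "arguments": {"plan": [[[0, -0.004, 0, 0, 0, 0, 0.7], [0.001, -0.007, 0, 0, 0, 0, 0.7], [0.001, -0.011, 0, 0, 0, 0, 0.7], [0.002, -0.015, 0, 0, 0, 0, 0.7], [0.002, -0.018, 0, 0, 0, 0, 0.7]]]}}

```text
time_s: 11.6
eef_pos: [0.475, 0.057, 0.0963]
eef_rot: [0.286, 0.615, 0.689, -0.254]
wrist_force: [-0.1, -0.8, -0.7]
opening: 0.699
grasp_force: 0.1
```

Request:
{"name": "carry_out", "arguments": {"plan": [[[0, -0.003, 0, 0, 0, 0, 0.7], [0.001, -0.006, 0, 0, 0, 0, 0.7], [0.001, -0.009, 0, 0, 0, 0, 0.7], [0.002, -0.012, 0, 0, 0, 0, 0.7], [0.002, -0.015, 0, 0, 0, 0, 0.7]]]}}

```text
time_s: 12.02
eef_pos: [0.477, 0.0422, 0.0963]
eef_rot: [0.286, 0.615, 0.689, -0.254]
wrist_force: [0.7, 1.4, 0.7]
opening: 0.699
grasp_force: 0.3
```

Request:
{"name": "carry_out", "arguments": {"plan": [[[0, -0.003, 0, 0, 0, 0, 0.7], [0, -0.006, 0, 0, 0, 0, 0.7], [0.001, -0.008, 0, 0, 0, 0, 0.7], [0.001, -0.01, 0, 0, 0, 0, 0.7], [0.001, -0.012, 0, 0, 0, 0, 0.7]]]}}

```text
time_s: 12.43
eef_pos: [0.478, 0.0303, 0.0963]
eef_rot: [0.286, 0.615, 0.689, -0.254]
wrist_force: [1.2, 1.2, 0.4]
opening: 0.7
grasp_force: 0.3
```

Request:
{"name": "carry_out", "arguments": {"plan": [[[0, -0.002, 0, 0, 0, 0, 0.7], [0, -0.004, 0, 0, 0, 0, 0.7], [0.001, -0.006, 0, 0, 0, 0, 0.7], [0.001, -0.008, 0, 0, 0, 0, 0.7], [0.001, -0.01, 0, 0, 0, 0, 0.7]]]}}

```text
time_s: 12.85
eef_pos: [0.4789, 0.0203, 0.0963]
eef_rot: [0.286, 0.615, 0.689, -0.254]
wrist_force: [0.2, 0.8, 0.3]
opening: 0.697
grasp_force: 0.3
```

Request:
{"name": "carry_out", "arguments": {"plan": [[[0, -0.002, 0, 0, 0, 0, 0.7], [0, -0.004, 0, 0, 0, 0, 0.7], [0.001, -0.006, 0, 0, 0, 0, 0.7], [0.001, -0.008, 0, 0, 0, 0, 0.7], [0.001, -0.01, 0, 0, 0, 0, 0.7]]]}}

```text
time_s: 13.27
eef_pos: [0.4799, 0.0103, 0.0963]
eef_rot: [0.286, 0.615, 0.689, -0.254]
wrist_force: [0.9, 0.2, -0.7]
opening: 0.704
grasp_force: 0.3
```

Run:
```python
from h import *
o=get_obs();print(o['q'].round(3),o['eef_pos'],o['wrist_force'])
c=grab('scene');save(c,'s6.png',(225,90,425,240),4)
```

```text
[ 0.244  0.377  1.9   -0.866  1.17   0.612] [0.47992676 0.01027137 0.09629623] [ 0.86562242  0.16667229 -0.69040526]
```

View pics/s6.png

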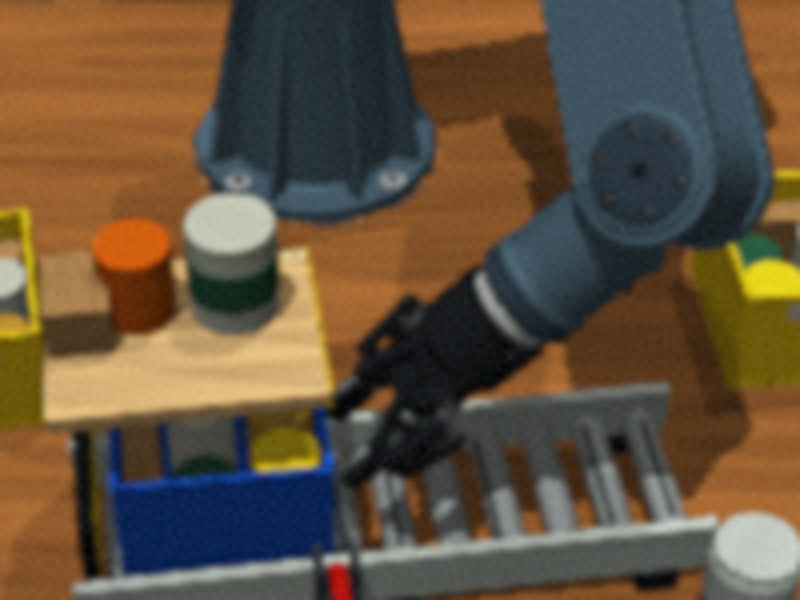

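The gap to the yellow stop is small (x about 100–115). I creep in at 1–2 mm per row.

Request:
{"name": "carry_out", "arguments": {"plan": [[[0, -0.002, 0, 0, 0, 0, 0.7], [0, -0.004, 0, 0, 0, 0, 0.7], [0.001, -0.006, 0, 0, 0, 0, 0.7], [0.001, -0.007, 0, 0, 0, 0, 0.7], [0.001, -0.008, 0, 0, 0, 0, 0.7]]]}}

```text
time_s: 13.73
eef_pos: [0.4809, 0.0023, 0.0963]
eef_rot: [0.286, 0.615, 0.689, -0.254]
wrist_force: [1.0, 0.3, -0.3]
opening: 0.701
grasp_force: 0.2
```

Request:
{"name": "carry_out", "arguments": {"plan": [[[0, -0.001, 0, 0, 0, 0, 0.7], [0, -0.002, 0, 0, 0, 0, 0.7], [0, -0.003, 0, 0, 0, 0, 0.7], [0, -0.004, 0, 0, 0, 0, 0.7], [0.001, -0.005, 0, 0, 0, 0, 0.7]]]}}

```text
time_s: 14.15
eef_pos: [0.4815, -0.0027, 0.0962]
eef_rot: [0.286, 0.615, 0.689, -0.255]
wrist_force: [-0.5, 0.5, 0.1]
opening: 0.702
grasp_force: 0.2
```

Request:
{"name": "carry_out", "arguments": {"plan": [[[0, -0.001, 0, 0, 0, 0, 0.7], [0, -0.002, 0, 0, 0, 0, 0.7], [0, -0.003, 0, 0, 0, 0, 0.7], [0, -0.004, 0, 0, 0, 0, 0.7], [0, -0.004, 0, 0, 0, 0, 0.7]]]}}

```text
time_s: 14.57
eef_pos: [0.481, -0.0054, 0.0961]
eef_rot: [0.285, 0.616, 0.689, -0.254]
wrist_force: [-5.0, 12.1, 4.0]
opening: 0.7
grasp_force: 5.8
```

12 N at rack x ≈ 59 mm means the tote is home against the stop. I ease off slowly and back out.

Request:
{"name": "carry_out", "arguments": {"plan": [[[0, 0.001, 0, 0, 0, 0, 0.7], [0, 0.002, 0, 0, 0, 0, 0.7], [0, 0.003, 0, 0, 0, 0, 0.7], [0, 0.005, 0, 0, 0, 0, 0.7], [-0.001, 0.01, 0, 0, 0, 0, 0.7]]]}}

```text
time_s: 14.98
eef_pos: [0.4809, 0.0032, 0.0963]
eef_rot: [0.286, 0.615, 0.689, -0.255]
wrist_force: [-0.3, -0.4, -0.4]
opening: 0.701
grasp_force: 0.0
```

Request:
{"name": "carry_out", "arguments": {"plan": [[[-0.002, 0.02, 0, 0, 0, 0, 0.7], [-0.005, 0.045, 0, 0, 0, 0, 0.7], [-0.008, 0.07, 0.01, 0, 0, 0, 0.7], [-0.01, 0.09, 0.04, 0, 0, 0, 0.7], [-0.012, 0.11, 0.075, 0, 0, 0, 0.7]]]}}

```text
time_s: 15.4
eef_pos: [0.4669, 0.1142, 0.1701]
eef_rot: [0.284, 0.614, 0.69, -0.257]
wrist_force: [0.8, -0.7, 0.9]
opening: 0.698
grasp_force: 0.0
```

Run:
```python
from h import *
o=get_obs();print(o['q'].round(3),o['eef_pos'],o['wrist_force'])
c=grab('scene');save(c,'s7.png',(225,110,425,260),4)
# tote outer side face (z 65..140), ends along the rack
O=np.array([.4725,.053]);X=np.array([.1149,-.9934]);Y=np.array([.9934,.1149])
h=cv2.cvtColor(c['pixels'],cv2.COLOR_RGB2HSV);m=(h[...,0]>105)&(h[...,0]<130)&(h[...,1]>130)
m[:195]=0;m[240:]=0;m[:,:245]=0;m[:,320:]=0
v,u=np.nonzero(m);p=world(c,np.c_[u,v]);r=np.c_[(p[:,:2]-O)@X,(p[:,:2]-O)@Y]
k=abs(r[:,1]-.06)<.012;print('tote side x range',k.sum(),np.percentile(r[k,0],[0.5,2,98,99.5]))
```

```text
[ 0.44   0.331  1.766 -0.745  1.414  0.588] [0.46689216 0.11422151 0.17008058] [ 0.77085846 -0.7039411   0.93753821]
tote side x range 1210 [0.0617076  0.06322687 0.20845298 0.21030898]
```

View pics/s7.png

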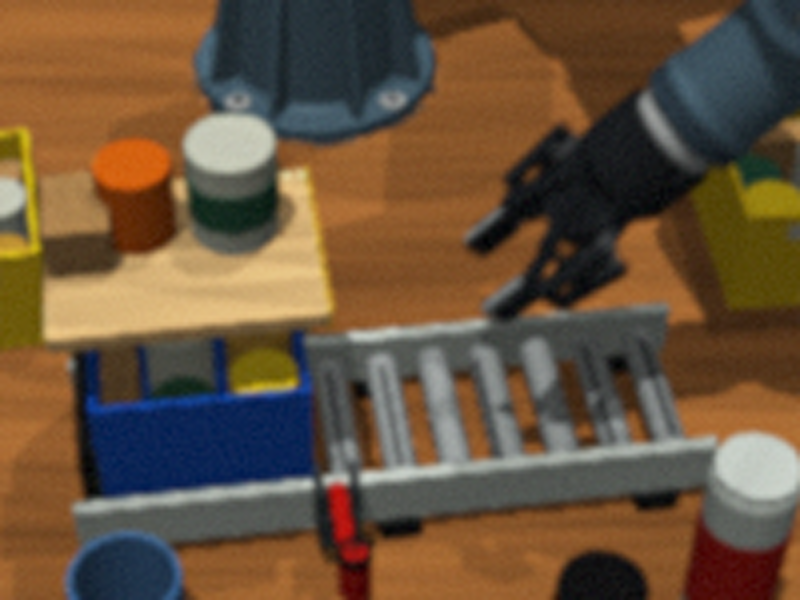

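Tote home: its side spans rack x 62–210 mm, resting against the end stop, and the bystanders are undisturbed. I return upright to the handle.

Request:
{"name": "carry_out", "arguments": {"plan": [[[0, 0.004, 0.018, 0.078, 0.009, 0, 0.7], [0, 0.008, 0.036, 0.156, 0.018, 0, 0.7], [0, 0.012, 0.054, 0.234, 0.027, 0, 0.7], [0, 0.016, 0.072, 0.312, 0.036, 0, 0.7], [0, 0.02, 0.09, 0.39, 0.045, 0, 0.7]]]}}

```text
time_s: 15.87
eef_pos: [0.4689, 0.1341, 0.2626]
eef_rot: [0.145, 0.653, 0.732, -0.128]
wrist_force: [0.3, -0.3, 0.1]
opening: 0.7
grasp_force: 0.0
```

Request:
{"name": "carry_out", "arguments": {"plan": [[[0.006, 0, 0.018, 0.078, 0.009, 0, 0.7], [0.012, 0, 0.036, 0.156, 0.018, 0, 0.7], [0.018, 0, 0.054, 0.234, 0.027, 0, 0.8], [0.024, 0, 0.072, 0.312, 0.036, 0, 0.9], [0.03, 0, 0.09, 0.39, 0.045, 0, 1]]]}}

```text
time_s: 16.28
eef_pos: [0.4991, 0.1336, 0.3529]
eef_rot: [-0.001, 0.665, 0.746, 0.002]
wrist_force: [0.0, -0.4, -1.1]
opening: 0.993
grasp_force: 0.0
```

Request:
{"name": "carry_out", "arguments": {"plan": [[[0.018, -0.002, 0, 0, 0, 0.104, 1], [0.036, -0.004, 0, 0, 0, 0.209, 1], [0.054, -0.006, 0, 0, 0, 0.314, 1], [0.072, -0.008, 0, 0, 0, 0.419, 1], [0.09, -0.01, 0, 0, 0, 0.524, 1]]]}}

```text
time_s: 16.7
eef_pos: [0.5896, 0.1232, 0.3511]
eef_rot: [-0.0, 0.448, 0.894, -0.0]
wrist_force: [-0.1, -0.7, 0.2]
opening: 1.002
grasp_force: 0.0
```

Request:
{"name": "carry_out", "arguments": {"plan": [[[0.014, -0.006, 0, 0, 0, 0.104, 1], [0.028, -0.012, 0, 0, 0, 0.209, 1], [0.042, -0.018, 0, 0, 0, 0.314, 1], [0.056, -0.024, 0, 0, 0, 0.419, 1], [0.07, -0.03, 0, 0, 0, 0.524, 1]]]}}

```text
time_s: 17.12
eef_pos: [0.6594, 0.0932, 0.3509]
eef_rot: [-0.0, 0.201, 0.98, -0.0]
wrist_force: [0.2, -0.2, -0.9]
opening: 0.996
grasp_force: 0.0
```

Request:
{"name": "carry_out", "arguments": {"plan": [[[0, -0.014, 0, 0, 0, 0.104, 1], [0, -0.028, 0, 0, 0, 0.209, 1], [0, -0.042, 0, 0, 0, 0.314, 1], [0, -0.056, 0, 0, 0, 0.419, 1], [0, -0.068, 0, 0, 0, 0.524, 1]]]}}

```text
time_s: 17.53
eef_pos: [0.6587, 0.0246, 0.3508]
eef_rot: [-0.0, -0.06, 0.998, -0.0]
wrist_force: [1.0, 0.1, 0.1]
opening: 1.0
grasp_force: 0.0
```

Run:
```python
from h import *
o=get_obs();print(o['q'].round(3),o['eef_pos'].round(4),o['eef_rot'].round(3))
c=grab('scene')
v,u=np.mgrid[225:275,295:330];uv=np.c_[u.ravel(),v.ravel()];p=world(c,uv);m=(p[:,2]>.095)&(p[:,2]<.14)
print(m.sum(),p[m].mean(0),p[m].min(0),p[m].max(0))
```

```text
[-0.142  0.304  1.221 -0.     1.617 -1.833] [0.6587 0.0246 0.3508] [-0.    -0.06   0.998 -0.   ]
107 [0.66474418 0.02719561 0.11611833] [0.64906989 0.01650265 0.09500743] [0.67407637 0.03717323 0.12703568]
```

Request:
{"name": "carry_out", "arguments": {"plan": [[[0, 0.001, -0.035, 0, 0, 0, 1], [0, 0.002, -0.07, 0, 0, 0, 1], [0, 0.002, -0.105, 0, 0, 0, 1], [0, 0.002, -0.14, 0, 0, 0, 1], [0, 0.002, -0.175, 0, 0, 0, 1]]]}}

```text
time_s: 18.0
eef_pos: [0.6585, 0.028, 0.1746]
eef_rot: [-0.0, -0.056, 0.998, -0.0]
wrist_force: [0.6, -0.5, -0.1]
opening: 1.001
grasp_force: 0.0
```

Request:
{"name": "carry_out", "arguments": {"plan": [[[0, 0, -0.02, 0, 0, 0, 1], [0, 0, -0.04, 0, 0, 0, 1], [0, 0, -0.06, 0, 0, 0, 1], [0, 0, -0.075, 0, 0, 0, 1], [0, 0, -0.086, 0, 0, 0, 1]]]}}

```text
time_s: 18.42
eef_pos: [0.6577, 0.0281, 0.088]
eef_rot: [-0.001, -0.057, 0.998, 0.0]
wrist_force: [0.1, 0.3, 0.4]
opening: 0.997
grasp_force: 0.0
```

Request:
{"name": "carry_out", "arguments": {"plan": [[[0, 0, 0, 0, 0, 0, 0.5], [0, 0, 0, 0, 0, 0, 0.2], [0, 0, 0, 0, 0, 0, 0], [0, 0, 0, 0, 0, 0, 0], [0, 0, 0, 0, 0, 0, 0]]]}}

```text
time_s: 18.83
eef_pos: [0.6598, 0.0274, 0.0918]
eef_rot: [0.001, -0.057, 0.998, -0.0]
wrist_force: [-0.7, -0.2, -0.4]
opening: 0.301
grasp_force: 0.0
```

Request:
{"name": "carry_out", "arguments": {"plan": [[[0, 0, 0, 0, 0, 0, 0], [0, 0, 0, 0, 0, 0, 0], [0, 0, 0, 0, 0, 0, 0], [0, 0, 0, 0, 0, 0, 0], [0, 0, 0, 0, 0, 0, 0]]]}}

```text
time_s: 19.25
eef_pos: [0.6599, 0.0261, 0.0921]
eef_rot: [0.001, -0.057, 0.998, -0.001]
wrist_force: [-1.6, -5.3, 5.7]
opening: 0.238
grasp_force: 58.9
```

Request:
{"name": "carry_out", "arguments": {"plan": [[[-0.008, -0.001, 0, 0, 0, 0, 0], [-0.018, -0.002, 0, 0, 0, 0, 0], [-0.028, -0.003, 0, 0, 0, 0, 0], [-0.038, -0.004, 0, 0, 0, 0, 0], [-0.048, -0.006, 0, 0, 0, 0, 0]]]}}

```text
time_s: 19.67
eef_pos: [0.6119, 0.0205, 0.0921]
eef_rot: [0.002, -0.057, 0.998, -0.001]
wrist_force: [2.1, -2.1, 6.3]
opening: 0.239
grasp_force: 59.7
```

Request:
{"name": "carry_out", "arguments": {"plan": [[[-0.003, 0, 0, 0, 0, 0, 0], [-0.006, -0.001, 0, 0, 0, 0, 0], [-0.009, -0.001, 0, 0, 0, 0, 0], [-0.012, -0.001, 0, 0, 0, 0, 0], [-0.012, -0.001, 0, 0, 0, 0, 0]]]}}

```text
time_s: 20.08
eef_pos: [0.5998, 0.0191, 0.092]
eef_rot: [0.002, -0.057, 0.998, -0.001]
wrist_force: [-0.2, -7.2, 7.8]
opening: 0.234
grasp_force: 59.8
```

Still moving freely (60 mm so far), so I continue to the limit.

Request:
{"name": "carry_out", "arguments": {"plan": [[[-0.002, 0, 0, 0, 0, 0, 0], [-0.004, 0, 0, 0, 0, 0, 0], [-0.006, -0.001, 0, 0, 0, 0, 0], [-0.007, -0.001, 0, 0, 0, 0, 0], [-0.007, -0.001, 0, 0, 0, 0, 0]]]}}

```text
time_s: 20.5
eef_pos: [0.5953, 0.0186, 0.0921]
eef_rot: [0.004, -0.057, 0.998, -0.001]
wrist_force: [11.4, -3.4, -1.2]
opening: 0.235
grasp_force: 58.9
```

Request:
{"name": "carry_out", "arguments": {"plan": [[[-0.001, 0, 0, 0, 0, 0, 0], [-0.002, 0, 0, 0, 0, 0, 0], [-0.003, 0, 0, 0, 0, 0, 0], [-0.003, 0, 0, 0, 0, 0, 0], [-0.003, 0, 0, 0, 0, 0, 0]]]}}

```text
time_s: 20.92
eef_pos: [0.5952, 0.0186, 0.0922]
eef_rot: [0.008, -0.057, 0.998, -0.001]
wrist_force: [22.9, -1.9, -10.6]
opening: 0.239
grasp_force: 59.1
```

Request:
{"name": "carry_out", "arguments": {"plan": [[[0, 0, 0, 0, 0, 0, 0.3], [0, 0, 0, 0, 0, 0, 1], [0, 0, 0, 0, 0, 0, 1], [0, 0, 0, 0, 0, 0, 1], [0, 0, 0, 0, 0, 0, 1]]]}}

```text
time_s: 21.33
eef_pos: [0.5882, 0.0198, 0.09]
eef_rot: [-0.0, -0.058, 0.998, 0.0]
wrist_force: [-0.1, 0.3, -0.1]
opening: 0.854
grasp_force: 0.0
```

Request:
{"name": "carry_out", "arguments": {"plan": [[[0, 0, 0, 0, 0, 0, 1], [0, 0, 0.02, 0, 0, 0, 1], [0, 0, 0.055, 0, 0, 0, 1], [0, 0, 0.09, 0, 0, 0, 1], [0, 0, 0.125, 0, 0, 0, 1]]]}}

```text
time_s: 21.75
eef_pos: [0.5882, 0.0197, 0.2162]
eef_rot: [-0.001, -0.058, 0.998, 0.0]
wrist_force: [1.0, -0.2, 0.4]
opening: 1.001
grasp_force: 0.0
```

Request:
{"name": "carry_out", "arguments": {"plan": [[[0.01, 0.02, 0.03, 0, 0, 0, 1], [0.02, 0.04, 0.06, 0, 0, 0, 1], [0.02, 0.07, 0.08, 0, 0, 0, 1], [0.02, 0.1, 0.1, 0, 0, 0, 1], [0.02, 0.12, 0.11, 0, 0, 0, 1]]]}}

```text
time_s: 22.17
eef_pos: [0.6094, 0.1419, 0.3288]
eef_rot: [0.002, -0.058, 0.998, 0.0]
wrist_force: [-0.9, -0.7, 0.2]
opening: 0.999
grasp_force: 0.0
```

Run:
```python
from h import *
O=np.array([.4725,.053]);X=np.array([.1149,-.9934]);Y=np.array([.9934,.1149])
c=grab('scene');save(c,'s8.png',(205,110,445,290),3.3)
h=cv2.cvtColor(c['pixels'],cv2.COLOR_RGB2HSV);m=(h[...,0]>105)&(h[...,0]<130)&(h[...,1]>130)
m[:195]=0;m[240:]=0;m[:,:245]=0;m[:,320:]=0
v,u=np.nonzero(m);p=world(c,np.c_[u,v]);r=np.c_[(p[:,:2]-O)@X,(p[:,:2]-O)@Y]
k=abs(r[:,1]-.06)<.012;print('tote',np.percentile(r[k,0],[2,98]))
m=((h[...,0]<8)|(h[...,0]>172))&(h[...,1]>140);m[:195]=0;m[265:]=0;m[:,:295]=0;m[:,325:]=0
v,u=np.nonzero(m);p=world(c,np.c_[u,v]);r=np.c_[(p[:,:2]-O)@X,(p[:,:2]-O)@Y];k=p[:,2]>.05
print('red y range',np.percentile(r[k,1],[1,99]))
```

```text
tote [0.06307867 0.20851082]
red y range [0.025974   0.14001271]
```

View pics/s8.png

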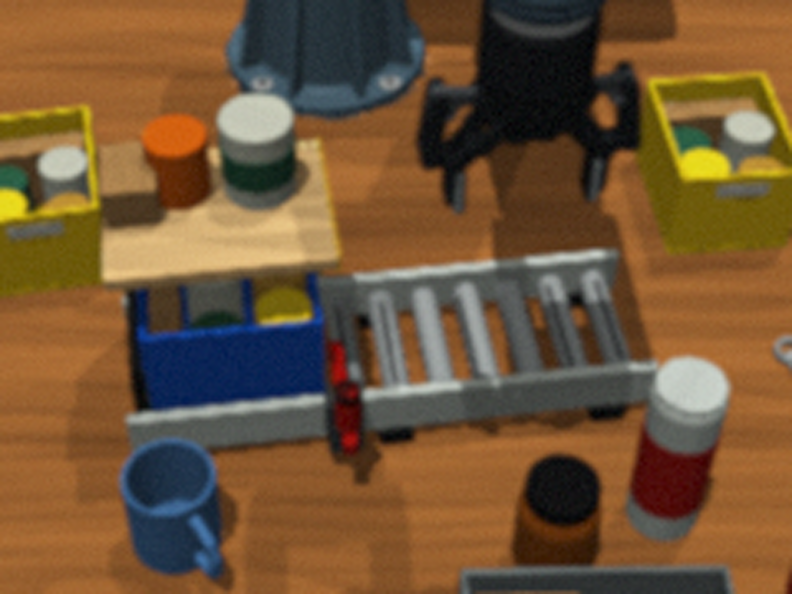

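The picture shows the tote home at (235,350), the red bar back in behind it at (338,355), the bystanders in place and the arm clear. I hand in.

```bash
python3 -c "from bench import hand_in; print(hand_in())"
```

```text
the job is handed in; nothing more can be done
None
```

The blue tote is fully home against the end stop, the red slide stop is pushed fully back in behind it, the bystanders look undisturbed, and the job was handed in at about 22 s.

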